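# Vent and remove the pressure cap of a coolant reservoir

## Task

Open the blue pressure cap of the white coolant reservoir safely so that it can be topped up: turn it anticlockwise, without pressing, until you feel the first stop, so that the pressure vents for a second or so. Then press it down against its spring, turn it on past the stop until it comes free, lift it off and stand it upright in the aluminium tray, and let go. Use gentle force throughout: do not force the cap or strain the neck or the tray, and leave the bottles and the carton alone.

Things in the scene. Friction and masses are not known exactly. Their poses are not given: they have to be found in the camera images.
- neck (a point): Centre of the rim of the reservoir's filler neck, 125 mm above the table (neck 54 mm outside). z up; x points to the red bar on the outside of the neck, which marks closed. A hidden bayonet ring in the neck gives the cap, turned anticlockwise seen from above, a first stop somewhere from 0.26 to 0.9 rad from the red bar. The ring sits differently in each tank: feel for the stop.
- cap_grip (a point): Centre of the upright grip bar of the blue cap: 50 mm long (along x), 12 mm thick (along y), 29 mm tall, from 16 mm below this point (where the round flange, 62 mm wide, begins) to 12 mm above it. z up along the cap's axis. The stem's lower end, on which the cap stands, is 50 mm below. When closed this point is 31 mm above the neck's rim.
- cap_mark (a point): White dot on top of the grip bar near one end, on the cap's +x side, 18 mm from its axis: it shows how far the cap is turned; when closed it lies towards the red bar within about 0.1 rad. Turning needs under 0.1 N m; at a stop, which gives slightly (6 N m per rad), 0.2 N m is plenty to feel it, 0.4 N m too much.
- tray_floor (a point): Centre of the floor of a shallow aluminium tray, 130 mm (its x) by 110 mm (its y), walls 3 mm thick and 16 mm high over the table, floor 3 mm thick, fixed to the table. z up.
- reagent: White reagent bottle with red cap, 28 mm diameter, 70 mm tall, loose bystander; origin at the centre of its underside.
- amber: Brown bottle with wide blue cap, 47 mm diameter, 88 mm tall, loose bystander; origin at the centre of its underside.
- carton: White and orange carton, 85 x 56 x 62 mm tall, loose bystander; origin at the centre of its underside.
- cap: The blue pressure cap, 0.1 kg, origin at the lower end of its stem (28 mm diameter, two side lugs, 42 mm over them), z up. Pressed down 4 to 7 mm at the first stop, it passes under it; 0.53 to 0.72 rad beyond the first stop (an end wall stops it at 0.72) it is free, the spring raises it 4 mm above the closed height, and it lifts straight up out of the neck.
- tank: White reservoir 110 x 100 mm, top at 89 mm, on a grey foot 120 x 110 mm, fixed to the table; origin under its centre, axes as the neck's. Only within 0.07 rad of the first stop can the cap be pressed; elsewhere a hard ledge meets it after 1.5 mm. The spring pushes up with 6 N at rest, 10 N at 4 mm, 12.5 N at 7 mm, where the cap meets the rim. Over 35 N of contact in all is too much.
- tray: The aluminium tray; origin at the centre of its underside.
Things that resemble listed ones, but are neither listed nor needed, are in the scene too. What is meant by the cap is not pink or turquoise, and is the smaller of those in its own colour.

How it is judged:
By the outcome, as a careful person would: the job done as asked, in the order asked, and still so for the second after the job is handed in, with the robot touching nothing.
It also fails if it takes over 72 s, if anything falls off the work surface, if the arm or the gripper's body presses on something with over 40 N, if the wrist force passes 120 N, or if a joint passes its speed limit or range.

## Robot

A 7-joint arm with a two-finger parallel gripper is mounted at the origin on the work surface; the furniture and walls round the work are solid. World frame = base frame: x ahead of the robot, y to its left, z up, the work surface at z = 0. Lengths are in m, angles in degrees, forces in N, time in s.
With the tool pointing down it reaches from about 0.4 to 0.925 m from the base axis. Payload 5.6 kg.
Tool frame: the origin (TCP) lies at the very end of the fingers, on their centre line; the grasp point (between the pads) lies 19 mm behind it; z points along the fingers, y is the direction in which the jaws open and shut (so a half turn about z gives the same grasp; the last joint's range is limited). The gripper opens to 85 mm and grips with 20 to 120 N. Pads are 22 mm wide; open, the fingers measure 114 mm over their backs; the gripper's body (76 mm by 85 mm) begins 54 mm behind the grasp point. The pads swing forward as they close: fully open they stand 13 mm farther back than shut.
Start: joints at [-70.646, 26.786, -0.665, 91.828, 0.344, 61.387, -3.226], TCP at [0.242, 0.603, 0.231] pointing down, gripper open.
Joint ranges: [-144.91, 144.91], [-17.63, 115.5], [-89.93, 88.59], [15.96, 139.68], [-74.01, 254.01], [8.47, 105.57], [-167.45, 167.45]. Speed limits (degrees/s): [147.25, 147.25, 180, 180, 180, 180, 180].

## Interface

Orientations are given as a 3x3 rotation matrix whose columns are the frame's x, y, z axes.
In Python, from cell import sensors, optics, workorder gives the robot as it stands.
- The arm moves only by the shell command python3 -m inch 'ROWS'. ROWS is JSON, a list of rows, each an object with "slide": the shift along the tool's x, y, z normalised to -1 to 1, where 1 is 100 cm, a list of three; "dr": the turn, a rotation vector about the tool's x, y, z normalised to -1 to 1, where 1 is pi rad, a list of three; "gripper": the closure, from -1 (fully open) to 1 (shut). A call has 1 to 10 rows; each row is the pose to reach, as a shift and turn from the pose measured when the call began, along the tool's axes at that moment, turning the shorter way round; what a row does not reach only later rows make up. A row lasts 1/10 s, in which the tool goes at most 50 mm and 8.59 degrees, less where a joint would pass 70% of its speed; a pose out of reach is approached as far as the arm can. A call with a number of a shift or a turn outside -1 to 1 is refused whole. A call with a gripper value outside its range is refused whole. The fingers move at their own pace and stop on an object; the grip force is fixed at half the most. Time passes only in rows, so rows that repeat a pose let the fingers close. It gives the time, the measured TCP pose, the force and the opening at its end, in the units of the state.
- sensors.get_obs(): the state, without advancing time (a new reading comes with each control period).
- optics.capture(name): name is "scene" or "top" or "wrist"; returns the picture (480x640x3 uint8, red, green, blue); there is no depth.
- optics.camera_info(name): a dict with "camera_matrix" (3x3 intrinsics, pixels), "R" (3x3) and "t" (3): a world point X has camera coordinates R X + t. Camera axes: x right, y down, z forward; pixel columns grow to the right and rows downward; lengths in m; the calibration is good to about 2 mm. A picture is of the moment at which its call begins: read the wrist's pose just before it. camera_info takes no time and is no camera call; for the wrist camera it gives the pose at the moment of the call.
- workorder.hand_in(): hands the job in, once; it reports no verdict.
The state is a dict: "time": time; "q": joint angles; "qvel": joint speeds; "joint_torque": joint torques, N m; "eef_pos": TCP position; "tcp_rot": TCP orientation; "force": force on the tool from outside, world axes, zero at the start; "wrist_torque": the same for the moment, N m; "finger_gap": finger opening in m.
Only numpy, scipy, OpenCV 4.12 (cv2) and the standard library are available. Lean on these libraries where they do the work, as an engineer would, in place of code of your own. Each camera call takes 0.05 s, during which the arm holds its last target.

## Working session

There is one attempt and no reset: what is moved stays moved. The work goes in short steps, Python scripts to look and compute and a shell command to move; the robot and the scene stay as the last step left them, time stands still between calls to the robot, and variables do not carry over. Pictures are saved under pics/ and viewed, and the job is handed in when it is done.

```bash
ls; mkdir -p pics; cat > h.py <<'E'
from cell import sensors, optics, workorder
import numpy as np, cv2
def snap(n,f):
    info=optics.camera_info(n); im=np.array(optics.capture(n)); cv2.imwrite('pics/'+f,im[:,:,::-1]); np.savez('pics/'+f+'.npz',im=im,K=info['camera_matrix'],R=info['R'],t=info['t']); return im,info
def load(f):
    d=np.load('pics/'+f+'.npz'); return d['im'],dict(camera_matrix=d['K'],R=d['R'],t=d['t'])
def ray(info,u,v):
    K=np.array(info['camera_matrix']);R=np.array(info['R']);t=np.array(info['t']).ravel()
    return -R.T@t, R.T@np.linalg.solve(K,[u,v,1.0])
def onz(info,u,v,z):
    c,d=ray(info,u,v); return c+d*(z-c[2])/d[2]
def proj(info,X):
    p=np.array(info['camera_matrix'])@(np.array(info['R'])@np.array(X)+np.array(info['t']).ravel()); return p[:2]/p[2]
E
python3 - <<'E'
from h import *
o=sensors.get_obs(); print({k:np.round(v,3).tolist() for k,v in o.items()})
for n in ['scene','top','wrist']:
    im,i=snap(n,n+'0.png'); c,_=ray(i,0,0); print(n,c.round(3),np.round(np.array(i['R'])[2],3))
E
```

```text
pics
{'time': 0.0, 'q': [-70.648, 26.837, -0.666, 91.883, 0.341, 61.388, -3.226], 'qvel': [-0.093, -0.047, 0.028, 0.093, -0.025, -0.031, 0.008], 'joint_torque': [-0.0, -53.238, 0.022, -25.13, 0.011, 0.008, 0.0], 'eef_pos': [0.241, 0.603, 0.23], 'tcp_rot': [[-0.928, 0.372, -0.001], [0.372, 0.928, -0.002], [-0.0, -0.002, -1.0]], 'force': [-0.089, -0.168, 1.421], 'wrist_torque': [-0.049, -0.008, -0.001], 'finger_gap': 0.085}
scene [-0.142 -0.528  0.65 ] [ 0.581  0.6   -0.55 ]
top [0.331 0.071 1.647] [ 0.069 -0.001 -0.998]
wrist [0.165 0.633 0.372] [ 0.296 -0.122 -0.947]
```

View pics/scene0.png

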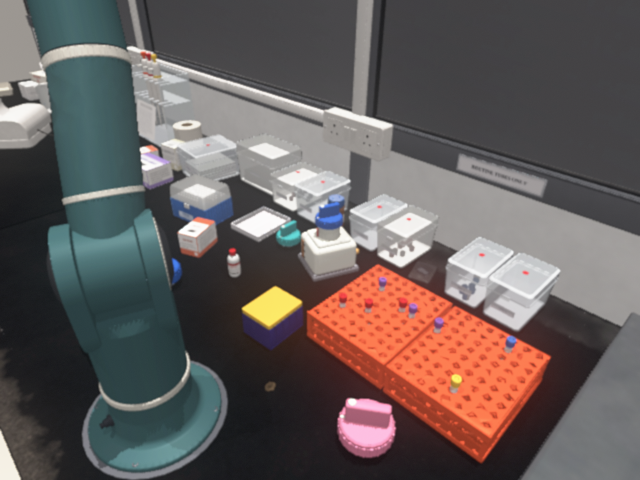

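View pics/top0.png

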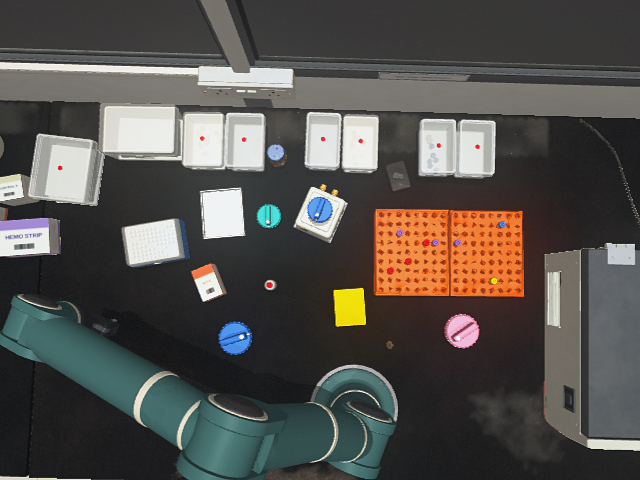

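View pics/wrist0.png

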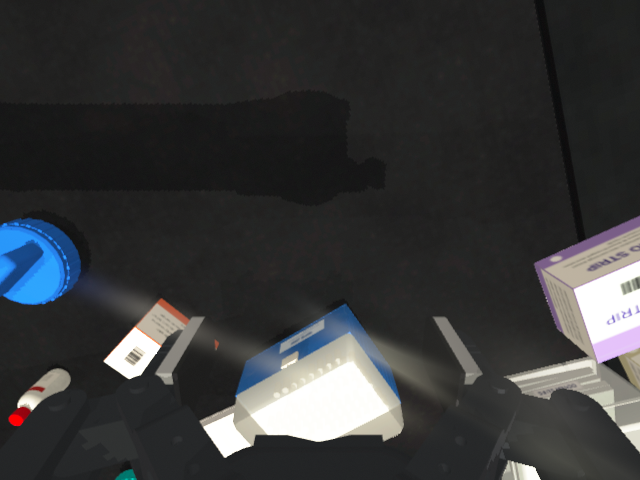

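Candidates for the cap in the top view:
- Blue cap on the white tank, (320,209).
- Large blue cap lying on the table, (236,338).
- Blue cap of the amber bottle, (277,152).
- Turquoise cap, (269,216).
- Pink cap, (462,331).

By the description it is the smaller blue one, on the tank at (320,209). I'll check that in a close crop.

```bash
python3 - <<'E'
from h import *
im,i=load('top0.png')
a=im[170:260,180:360,::-1]; cv2.imwrite('pics/crop_top.png',cv2.resize(a,None,fx=4.4,fy=4.4,interpolation=cv2.INTER_CUBIC))
ims,_=load('scene0.png')
cv2.imwrite('pics/crop_scene.png',cv2.resize(ims[180:290,220:380,::-1],None,fx=4.4,fy=4.4,interpolation=cv2.INTER_CUBIC))
for n,u,v,z in [('cap',320,209,.16),('tray',222,213,.003),('reag',270,285,.07),('amber',277,152,.088),('carton',208,282,.062),('turq',269,216,.03),('bigblue',236,338,.05),('toolbox',155,242,.08)]:
    print(n,onz(i,u,v,z).round(3))
E
```

```text
cap [0.508 0.1   0.16 ]
tray [0.508 0.366 0.003]
reag [0.319 0.223 0.07 ]
amber [0.661 0.216 0.088]
carton [0.322 0.384 0.062]
turq [0.501 0.237 0.03 ]
bigblue [0.18  0.308 0.05 ]
toolbox [0.42 0.52 0.08]
```

View pics/crop_top.png

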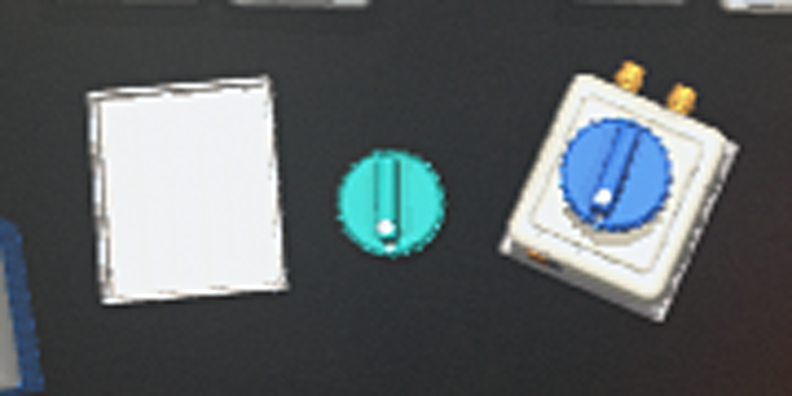

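View pics/crop_scene.png

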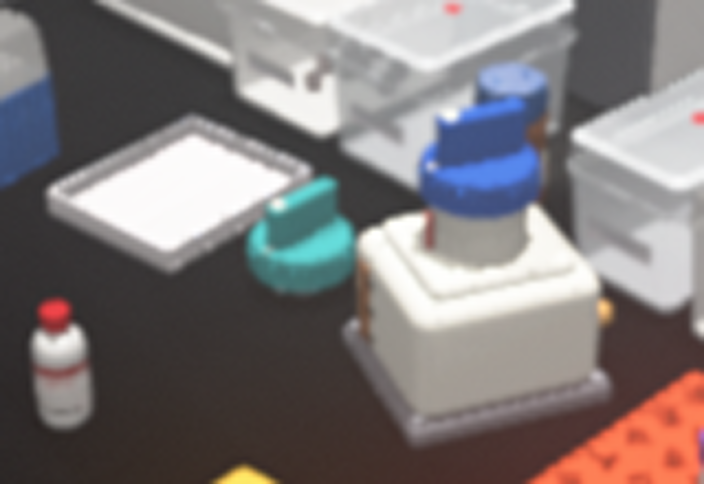

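Choice: the cap on the tank at (320,209). The scene view shows it on the neck with the red bar behind it, and its mark points towards the robot and to the left. Next I'll move the wrist camera over it.

```bash
python3 -m inch '[{"slide":[0,0,-0.05],"dr":[0,0,0],"gripper":-1},{"slide":[-0.1,-0.08,-0.08],"dr":[0,0,0],"gripper":-1},{"slide":[-0.434,-0.368,-0.08],"dr":[0,0,0],"gripper":-1},{"slide":[-0.434,-0.368,-0.08],"dr":[0,0,0],"gripper":-1},{"slide":[-0.434,-0.368,-0.08],"dr":[0,0,0],"gripper":-1},{"slide":[-0.434,-0.368,-0.08],"dr":[0,0,0],"gripper":-1},{"slide":[-0.434,-0.368,-0.08],"dr":[0,0,0],"gripper":-1},{"slide":[-0.434,-0.368,-0.08],"dr":[0,0,0],"gripper":-1},{"slide":[-0.434,-0.368,-0.08],"dr":[0,0,0],"gripper":-1},{"slide":[-0.434,-0.368,-0.08],"dr":[0,0,0],"gripper":-1}]'
python3 - <<'E'
from h import *
o=sensors.get_obs(); print({k:np.round(v,3).tolist() for k,v in o.items()})
E
```

```text
time: 1.15
eef_pos: [0.452, 0.2049, 0.3068]
tcp_rot: [[-0.928, 0.372, -0.0], [0.372, 0.928, -0.001], [-0.0, -0.001, -1.0]]
force: [-0.2, 0.3, 0.3]
finger_gap: 0.0854
{'time': 1.15, 'q': [-39.997, 7.098, 12.895, 108.499, -1.699, 64.629, 41.716], 'qvel': [36.079, -0.62, 23.829, -1.075, -3.059, 1.834, 60.458], 'joint_torque': [-3.213, -34.11, -0.344, -24.737, 0.068, 0.206, -1.128], 'eef_pos': [0.452, 0.205, 0.307], 'tcp_rot': [[-0.928, 0.372, -0.0], [0.372, 0.928, -0.001], [-0.0, -0.001, -1.0]], 'force': [-0.16, 0.277, 0.26], 'wrist_torque': [0.059, -0.07, 0.04], 'finger_gap': 0.085}
```

```bash
python3 -m inch '[{"slide":[-0.091,-0.077,-0.003],"dr":[0,0,0],"gripper":-1},{"slide":[-0.091,-0.077,-0.003],"dr":[0,0,0],"gripper":-1},{"slide":[-0.091,-0.077,-0.003],"dr":[0,0,0],"gripper":-1},{"slide":[-0.091,-0.077,-0.003],"dr":[0,0,0],"gripper":-1},{"slide":[-0.091,-0.077,-0.003],"dr":[0,0,0],"gripper":-1},{"slide":[-0.091,-0.077,-0.003],"dr":[0,0,0],"gripper":-1}]'
python3 - <<'E'
from h import *
o=sensors.get_obs(); print({k:np.round(v,3).tolist() for k,v in o.items()})
snap('wrist','w1.png')
E
```

```text
time: 1.75
eef_pos: [0.5071, 0.1012, 0.3096]
tcp_rot: [[-0.929, 0.369, -0.001], [0.369, 0.929, -0.001], [0.001, -0.001, -1.0]]
force: [-0.3, -0.3, 0.1]
finger_gap: 0.0856
{'time': 1.75, 'q': [-31.265, 9.197, 18.417, 105.985, -3.166, 65.381, 56.583], 'qvel': [-0.497, -0.1, -0.192, -0.04, 0.102, -0.096, -0.022], 'joint_torque': [0.659, -34.43, 1.921, -26.041, 0.054, 0.001, -0.003], 'eef_pos': [0.507, 0.101, 0.31], 'tcp_rot': [[-0.929, 0.369, -0.001], [0.369, 0.929, -0.001], [0.001, -0.001, -1.0]], 'force': [-0.298, -0.346, 0.115], 'wrist_torque': [0.078, 0.032, 0.004], 'finger_gap': 0.086}
```

View pics/w1.png

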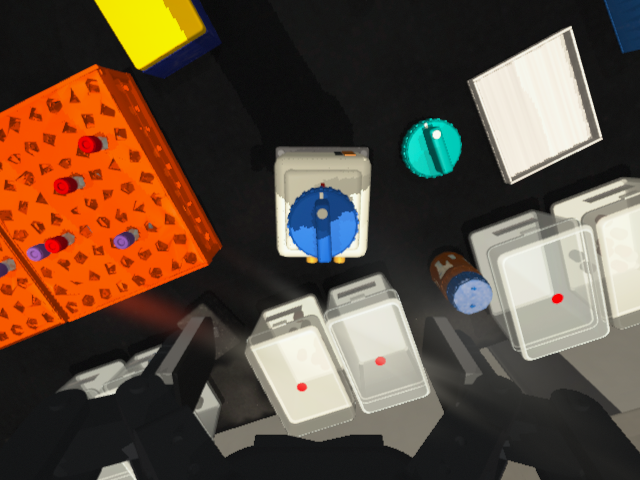

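The wrist view shows the blue cap on the tank at (323,225), with the mark at (321,213) and the red bar at about (322,185). The tray is at (535,105), the turquoise decoy at (432,148) and the amber bottle at (465,285).

```bash
python3 - <<'E'
from h import *
im,i=load('w1.png')
cv2.imwrite('pics/w1c.png',cv2.resize(im[135:275,240:400,::-1],None,fx=4,fy=4,interpolation=cv2.INTER_CUBIC))
hsv=cv2.cvtColor(im,cv2.COLOR_RGB2HSV)
m=((hsv[...,0]>100)&(hsv[...,0]<125)&(hsv[...,1]>120)&(hsv[...,2]>50)).astype(np.uint8); m[:160]=0;m[270:]=0;m[:,:270]=0;m[:,:][:,380:]=0
cs,_=cv2.findContours(m,cv2.RETR_EXTERNAL,cv2.CHAIN_APPROX_NONE); c=max(cs,key=cv2.contourArea)
print(cv2.boundingRect(c),cv2.fitEllipse(c),cv2.minEnclosingCircle(c))
# white dot in cap
s=(hsv[...,1]<110)&(hsv[...,2]>90); s[:203]=0; s[222:]=0; s[:,:310]=0; s[:,335:]=0
ys,xs=np.nonzero(s); print('dot',xs.mean(),ys.mean(),len(xs))
d=onz(i,xs.mean(),ys.mean(),.168); print('dot w',d.round(4))
# red bar
r=((hsv[...,0]<8)|(hsv[...,0]>172))&(hsv[...,1]>120)&(hsv[...,2]>40); r[:175]=0;r[200:]=0;r[:,:300]=0;r[:,345:]=0
ys,xs=np.nonzero(r);print('red',xs.mean(),ys.mean(),len(xs)); print(onz(i,xs.mean(),ys.mean(),.115).round(4))
E
```

```text
(287, 187, 72, 76) ((322.5025939941406, 223.0463104248047), (68.58554077148438, 72.21158599853516), 177.7429656982422) ((323.05078125, 224.4140167236328), 38.054012298583984)
dot 321.8888888888889 213.23232323232324 99
dot w [0.4944 0.1082 0.168 ]
red 322.4166666666667 184.25 12
[0.4811 0.1144 0.115 ]
```

View pics/w1c.png

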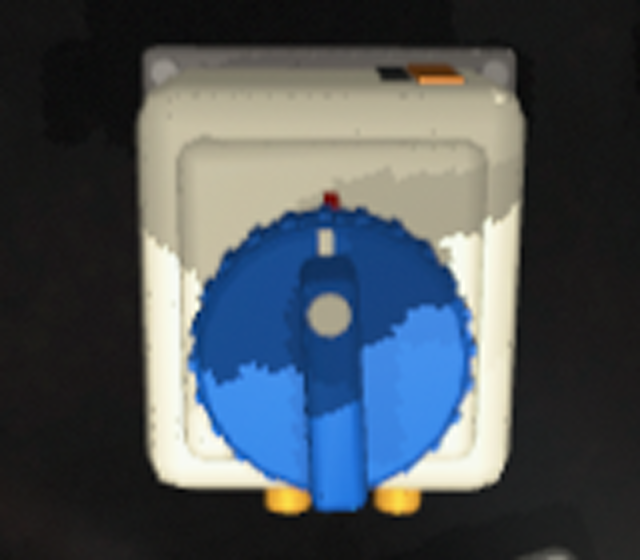

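```bash
python3 - <<'E'
from h import *
im,i=load('w1.png')
f=lambda u,v,z: onz(i,240+(u-1.5)/4,135+(v-1.5)/4,z)
L1,L2=f(301,290,.168),f(311,490,.168);R1,R2=f(358,290,.168),f(367,490,.168)
for a,b in [(L1,L2),(R1,R2)]:
    d=a-b; print(np.degrees(np.arctan2(d[1],d[0])))
print('width',np.linalg.norm((L1-R1)[:2]))
m1,m2=(L1+R1)/2,(L2+R2)/2; d=(m1-m2)[:2]; d/=np.linalg.norm(d); print('bar yaw',np.degrees(np.arctan2(d[1],d[0])))
dot=f(329,315,.168); print('dot',dot, 'axis',dot[:2]-.018*d)
e=f(340,510,.168); print('bar near end->axis', e[:2]+.025*d, 'len dot-end', np.linalg.norm((dot-e)[:2]))
# flange: extremes left/right and bottom at z ~ .140
for z in (.14,.136,.13):
  l,r=f(190,350,z),f(476,350,z); print(z,'flange w',np.linalg.norm((l-r)[:2]),'mid',(l+r)/2)
  t=f(332,209,z); print('  front edge->axis',t[:2]-.031*d)
# tank top edges z=.089 front corners etc
a,b=f(142,130,.085),f(157,470,.085);c,e2=f(523,130,.085),f(508,470,.085)
print(np.linalg.norm((a-c)[:2]))
for p,q in [(a,b),(c,e2)]:
    g=p-q; print('tank side yaw',np.degrees(np.arctan2(g[1],g[0])), p,q)
rb=f(331,200,.115); print('red',rb)
o=sensors.get_obs(); x=np.array(o['tcp_rot'])[:,0]; print('tool yaw',np.degrees(np.arctan2(x[1],x[0])))
imt,it=load('top0.png')
g=lambda u,v,z: onz(it,180+(u-1.7)/4.4,170+(v-1.7)/4.4,z)
print('top view flange', ((g(559,172,.14)+g(672,172,.14))/2), np.linalg.norm((g(559,172,.14)-g(672,172,.14))), (g(615,118,.14)+g(615,230,.14))/2)
dd=g(602,196,.168);print('top dot',dd, dd[:2]-.018*d)
E
```

```text
160.87970051418256
161.31095173740846
width 0.011268277090343663
bar yaw 161.09535799908235
dot [0.49450356 0.10816534 0.168     ] axis [0.51153262 0.10233345]
bar near end->axis [0.51030803 0.10311798] len dot-end 0.04158871083379831
0.14 flange w 0.06296663380446106 mid [0.50849257 0.10379748 0.14      ]
  front edge->axis [0.50884986 0.10496021]
0.136 flange w 0.06377558868997349 mid [0.50949463 0.1034453  0.136     ]
  front edge->axis [0.50947973 0.104752  ]
0.13 flange w 0.06498902101824207 mid [0.51099774 0.10291703 0.13      ]
  front edge->axis [0.51042454 0.1044397 ]
0.09403258525001316
tank side yaw 158.6479973827426 [0.45265726 0.07573926 0.085     ] [0.53561091 0.04331022 0.085     ]
tank side yaw 158.27894019646806 [0.48749931 0.16307859 0.085     ] [0.5702008  0.13013245 0.085     ]
red [0.48144654 0.11424979 0.115     ]
tool yaw 158.3460996282745
top view flange [0.51130268 0.10133989 0.14      ] 0.06344461609630456 [0.51021096 0.10158877 0.14      ]
top dot [0.49444591 0.10779548 0.168     ] [0.51147498 0.10196359]
```

```bash
python3 -m inch '[{"slide":[-0.003,0.0026,0.05],"dr":[0,0,-0.015],"gripper":-1},{"slide":[-0.003,0.0026,0.09],"dr":[0,0,-0.015],"gripper":-1},{"slide":[-0.003,0.0026,0.105],"dr":[0,0,-0.015],"gripper":-1},{"slide":[-0.003,0.0026,0.105],"dr":[0,0,-0.015],"gripper":-1},{"slide":[-0.003,0.0026,0.105],"dr":[0,0,-0.015],"gripper":-1},{"slide":[-0.003,0.0026,0.105],"dr":[0,0,-0.015],"gripper":-1}]'
python3 - <<'E'
from h import *
o=sensors.get_obs(); print({k:np.round(v,3).tolist() for k,v in o.items()})
im,i=snap('wrist','w2.png')
cv2.imwrite('pics/w2c.png',cv2.resize(im[140:440,140:500,::-1],None,fx=2,fy=2,interpolation=cv2.INTER_CUBIC))
E
```

```text
time: 2.4
eef_pos: [0.5117, 0.1033, 0.2062]
tcp_rot: [[-0.946, 0.324, 0.002], [0.324, 0.946, 0.0], [-0.001, 0.001, -1.0]]
force: [0.4, 0.5, 0.5]
finger_gap: 0.0855
{'time': 2.4, 'q': [-29.864, 16.137, 17.535, 112.15, -6.061, 52.483, 61.812], 'qvel': [0.212, -0.305, 0.298, -0.026, 0.009, -0.036, 0.19], 'joint_torque': [-0.101, -37.837, 2.214, -22.29, 0.007, 0.013, -0.002], 'eef_pos': [0.512, 0.103, 0.206], 'tcp_rot': [[-0.946, 0.324, 0.002], [0.324, 0.946, 0.0], [-0.001, 0.001, -1.0]], 'force': [0.365, 0.477, 0.486], 'wrist_torque': [0.032, 0.006, 0.018], 'finger_gap': 0.085}
```

View pics/w2c.png

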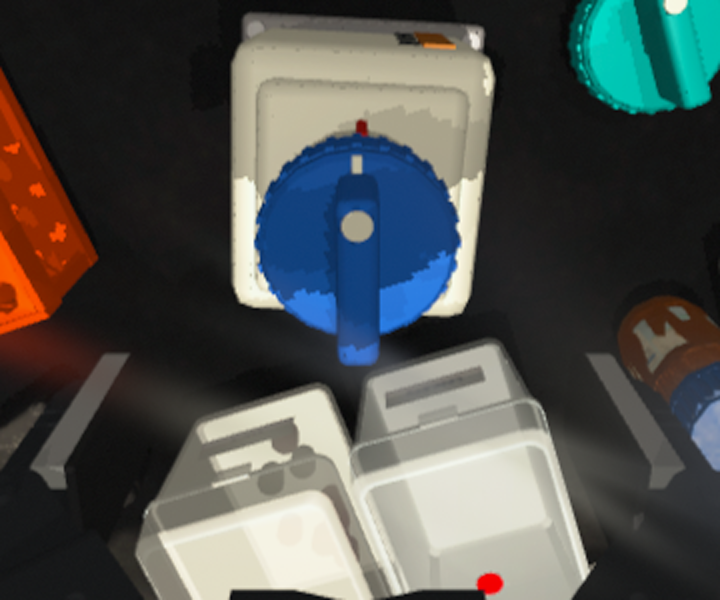

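```bash
python3 - <<'E'
from h import *
im,i=load('w2.png')
f=lambda u,v,z: onz(i,140+(u-.5)/2,140+(v-.5)/2,z)
L1,L2=f(338,205,.168),f(338,345,.168);R1,R2=f(378,205,.168),f(379,345,.168)
m1,m2=(L1+R1)/2,(L2+R2)/2; d=(m1-m2)[:2]; d/=np.linalg.norm(d); print('bar yaw',np.degrees(np.arctan2(d[1],d[0])),'w',np.linalg.norm(L1-R1))
dot=f(357,226,.168); print('dot',dot,'axis',dot[:2]-.018*d)
e=f(359,363,.168);print('end axis',e[:2]+.025*d)
for z in (.14,.134):
  l,r=f(255,240,z),f(461,240,z); print('flange',np.linalg.norm(l-r),(l+r)/2)
rb=f(361,127,.115); print('red',rb)
o=sensors.get_obs(); x=np.array(o['tcp_rot'])[:,0]; print('tool yaw',np.degrees(np.arctan2(x[1],x[0])))
E
```

```text
bar yaw 161.22963163148282 w 0.010361678064452482
dot [0.49442425 0.10835499 0.168     ] axis [0.51146694 0.10256302]
end axis [0.50940647 0.10368889]
flange 0.06269311980257465 [0.50832793 0.10388796 0.14      ]
flange 0.06450417786353338 [0.51049528 0.10315056 0.134     ]
red [0.48066972 0.11445056 0.115     ]
tool yaw 161.08551511895263
```

The second view agrees with the first. The bar's yaw is 161.2° against the tool's 161.1°, and the axis is at about (0.511, 0.103) with the TCP 1 mm from it. The flange and bar widths match the given sizes. Now I'll descend.

```bash
python3 -m inch '[{"slide":[0,-0.0007,0.03],"dr":[0,0,0],"gripper":-1},{"slide":[0,-0.0007,0.05],"dr":[0,0,0],"gripper":-1},{"slide":[0,-0.0007,0.061],"dr":[0,0,0],"gripper":-1},{"slide":[0,-0.0007,0.061],"dr":[0,0,0],"gripper":-1},{"slide":[0,-0.0007,0.061],"dr":[0,0,0],"gripper":-1}]'
python3 - <<'E'
from h import *
o=sensors.get_obs(); print(o['eef_pos'],o['force'],o['wrist_torque'])
im,i=snap('wrist','w3.png')
E
```

```text
time: 2.95
eef_pos: [0.5123, 0.1026, 0.1461]
tcp_rot: [[-0.946, 0.324, 0.003], [0.324, 0.946, 0.001], [-0.003, 0.002, -1.0]]
force: [0.9, -0.5, 0.4]
finger_gap: 0.0854
[0.5123098  0.10262207 0.1461244 ] [ 0.91318971 -0.46828244  0.41116223] [-0.01052928 -0.02110039 -0.01716346]
```

View pics/w3.png

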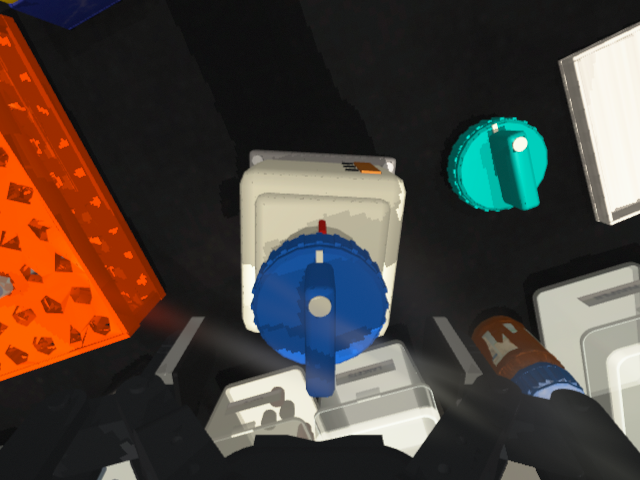

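The bar is centred between the fingers: the mark is at (320,306) and the finger mid-line at u=320. Now I'll close the gripper.

```bash
python3 -m inch '[{"slide":[0.001,0,0.002],"dr":[0,0,0],"gripper":0},{"slide":[0.001,0,0.002],"dr":[0,0,0],"gripper":0.4},{"slide":[0.001,0,0.002],"dr":[0,0,0],"gripper":0.5},{"slide":[0.001,0,0.002],"dr":[0,0,0],"gripper":0.6},{"slide":[0.001,0,0.002],"dr":[0,0,0],"gripper":1},{"slide":[0.001,0,0.002],"dr":[0,0,0],"gripper":1},{"slide":[0.001,0,0.002],"dr":[0,0,0],"gripper":1}]'
python3 - <<'E'
from h import *
o=sensors.get_obs(); print(o['eef_pos'],o['force'],o['wrist_torque'],o['finger_gap'])
E
```

```text
time: 3.7
eef_pos: [0.5116, 0.103, 0.1446]
tcp_rot: [[-0.946, 0.324, 0.004], [0.324, 0.946, 0.001], [-0.003, 0.002, -1.0]]
force: [-1.6, -0.2, 3.6]
finger_gap: 0.0107
[0.51161432 0.10301281 0.14460544] [-1.6474095  -0.17324859  3.62983947] [-0.0615483   0.23283999  0.06357833] 0.010730879442751383
```

```bash
cat > s.py <<'E'
from h import *
o=sensors.get_obs(); x=np.array(o['tcp_rot'])[:,0]; y=np.degrees(np.arctan2(x[1],x[0]))%360
print('t %.2f pos %s yaw %.2f (from red %.3f rad) F %s T %s gap %.4f q7 %.1f'%(o['time'],np.round(o['eef_pos'],4),y,np.radians(y-158.4),np.round(o['force'],2),np.round(o['wrist_torque'],3),o['finger_gap'],o['q'][6]))
E
python3 -m inch '[{"slide":[0,0,-0.0006],"dr":[0,0,-0.01],"gripper":1},{"slide":[0,0,-0.0006],"dr":[0,0,-0.02],"gripper":1},{"slide":[0,0,-0.0006],"dr":[0,0,-0.03],"gripper":1},{"slide":[0,0,-0.0006],"dr":[0,0,-0.03],"gripper":1}]' >/dev/null; python3 s.py
```

```text
t 4.10 pos [0.5112 0.1029 0.1447] yaw 166.56 (from red 0.142 rad) F [ 0.34  0.07 -6.4 ] T [ 0.055 -0.035  0.081] gap 0.0110 q7 68.7
```

```bash
python3 -m inch '[{"slide":[0,0,0],"dr":[0,0,-0.01],"gripper":1},{"slide":[0,0,0],"dr":[0,0,-0.015],"gripper":1},{"slide":[0,0,0],"dr":[0,0,-0.015],"gripper":1}]' >/dev/null; python3 s.py
```

```text
t 4.40 pos [0.5112 0.1029 0.1447] yaw 169.29 (from red 0.190 rad) F [ 0.03  0.85 -3.36] T [-0.092  0.006  0.003] gap 0.0107 q7 71.1
```

```bash
python3 -m inch '[{"slide":[0,0,0.0002],"dr":[0,0,-0.01],"gripper":1},{"slide":[0,0,0.0002],"dr":[0,0,-0.015],"gripper":1},{"slide":[0,0,0.0002],"dr":[0,0,-0.015],"gripper":1}]' >/dev/null; python3 s.py
```

```text
t 4.70 pos [0.5112 0.1029 0.1447] yaw 172.03 (from red 0.238 rad) F [-0.91 -0.06 -0.92] T [-0.041  0.105 -0.019] gap 0.0108 q7 73.6
```

```bash
python3 -m inch '[{"slide":[0,0,0],"dr":[0,0,-0.005],"gripper":1},{"slide":[0,0,0],"dr":[0,0,-0.01],"gripper":1},{"slide":[0,0,0],"dr":[0,0,-0.01],"gripper":1}]' >/dev/null; python3 s.py
```

```text
t 5.00 pos [0.5113 0.1028 0.1447] yaw 173.87 (from red 0.270 rad) F [ 0.28  0.05 -0.63] T [-0.093 -0.036  0.065] gap 0.0108 q7 75.2
```

```bash
python3 -m inch '[{"slide":[0,0,0],"dr":[0,0,-0.005],"gripper":1},{"slide":[0,0,0],"dr":[0,0,-0.01],"gripper":1},{"slide":[0,0,0],"dr":[0,0,-0.01],"gripper":1}]' >/dev/null; python3 s.py
```

```text
t 5.30 pos [0.5113 0.1029 0.1447] yaw 175.71 (from red 0.302 rad) F [ 0.   -0.58 -1.68] T [-0.034  0.007  0.043] gap 0.0106 q7 76.9
```

```bash
python3 -m inch '[{"slide":[0,0,0.0001],"dr":[0,0,-0.005],"gripper":1},{"slide":[0,0,0.0001],"dr":[0,0,-0.01],"gripper":1},{"slide":[0,0,0.0001],"dr":[0,0,-0.01],"gripper":1}]' >/dev/null; python3 s.py
```

```text
t 5.60 pos [0.5114 0.1029 0.1447] yaw 177.55 (from red 0.334 rad) F [-0.48  1.11 -0.77] T [-0.013  0.07   0.005] gap 0.0109 q7 78.5
```

```bash
python3 -m inch '[{"slide":[0,0,0],"dr":[0,0,-0.005],"gripper":1},{"slide":[0,0,0],"dr":[0,0,-0.01],"gripper":1},{"slide":[0,0,0],"dr":[0,0,-0.01],"gripper":1}]' >/dev/null; python3 s.py
```

```text
t 5.90 pos [0.5114 0.1029 0.1447] yaw 179.38 (from red 0.366 rad) F [-0.16 -0.87 -1.54] T [-0.069  0.01   0.028] gap 0.0109 q7 80.2
```

```bash
python3 -m inch '[{"slide":[0,0,0],"dr":[0,0,-0.005],"gripper":1},{"slide":[0,0,0],"dr":[0,0,-0.01],"gripper":1},{"slide":[0,0,0],"dr":[0,0,-0.01],"gripper":1}]' >/dev/null; python3 s.py; python3 -c "
from h import *
snap('wrist','w4.png')"
```

```text
t 6.20 pos [0.5114 0.1029 0.1447] yaw 181.23 (from red 0.398 rad) F [-0.03  0.71 -1.87] T [-0.031  0.004  0.015] gap 0.0111 q7 81.8
```

View pics/w4.png

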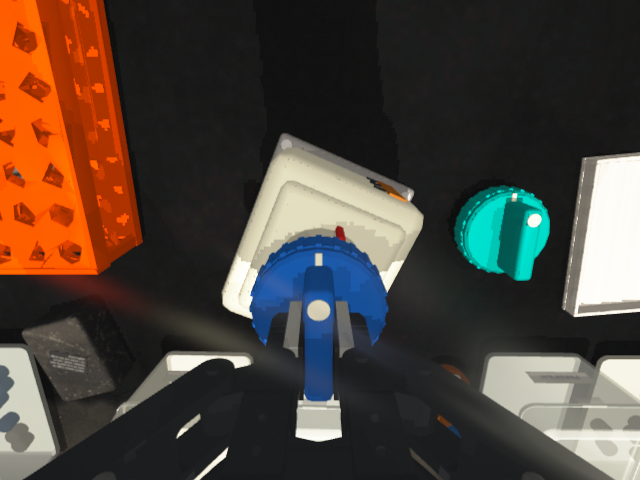

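The cap turns with the gripper. The mark stays at (319,310), while the tank and red bar at (340,235) have rotated about 0.4 rad in view. I'll go on feeling for the stop.

```bash
python3 -m inch '[{"slide":[0,0,0.0001],"dr":[0,0,-0.005],"gripper":1},{"slide":[0,0,0.0001],"dr":[0,0,-0.01],"gripper":1},{"slide":[0,0,0.0001],"dr":[0,0,-0.01],"gripper":1}]' >/dev/null; python3 s.py
```

```text
t 6.55 pos [0.5115 0.1029 0.1447] yaw 183.04 (from red 0.430 rad) F [-0.07 -0.63  0.11] T [-0.091  0.038  0.074] gap 0.0106 q7 83.5
```

```bash
python3 -m inch '[{"slide":[0,0,0.0001],"dr":[0,0,-0.005],"gripper":1},{"slide":[0,0,0.0001],"dr":[0,0,-0.01],"gripper":1},{"slide":[0,0,0.0001],"dr":[0,0,-0.01],"gripper":1}]' >/dev/null; python3 s.py
```

```text
t 6.85 pos [0.5116 0.1029 0.1447] yaw 184.88 (from red 0.462 rad) F [-0.58  0.27  0.73] T [-0.049  0.095  0.057] gap 0.0110 q7 85.1
```

```bash
python3 -m inch '[{"slide":[0,0,0],"dr":[0,0,-0.005],"gripper":1},{"slide":[0,0,0],"dr":[0,0,-0.01],"gripper":1},{"slide":[0,0,0],"dr":[0,0,-0.01],"gripper":1}]' >/dev/null; python3 s.py
```

```text
t 7.15 pos [0.5116 0.103  0.1447] yaw 186.72 (from red 0.494 rad) F [ 0.33 -0.09  0.6 ] T [-0.088  0.078  0.033] gap 0.0107 q7 86.8
```

```bash
python3 -m inch '[{"slide":[0,0,0],"dr":[0,0,-0.005],"gripper":1},{"slide":[0,0,0],"dr":[0,0,-0.01],"gripper":1},{"slide":[0,0,0],"dr":[0,0,-0.01],"gripper":1}]' >/dev/null; python3 s.py
```

```text
t 7.45 pos [0.5117 0.1029 0.1447] yaw 188.56 (from red 0.526 rad) F [-0.57  0.78 -0.09] T [-0.038  0.034 -0.015] gap 0.0106 q7 88.4
```

```bash
python3 -m inch '[{"slide":[0,0,0],"dr":[0,0,-0.005],"gripper":1},{"slide":[0,0,0],"dr":[0,0,-0.01],"gripper":1},{"slide":[0,0,0],"dr":[0,0,-0.01],"gripper":1}]' >/dev/null; python3 s.py
```

```text
t 7.75 pos [0.5116 0.1029 0.1446] yaw 190.39 (from red 0.558 rad) F [-0.14 -0.06  0.  ] T [-0.058 -0.004  0.003] gap 0.0107 q7 90.1
```

```bash
python3 -m inch '[{"slide":[0,0,0],"dr":[0,0,-0.005],"gripper":1},{"slide":[0,0,0],"dr":[0,0,-0.01],"gripper":1},{"slide":[0,0,0],"dr":[0,0,-0.01],"gripper":1}]' >/dev/null; python3 s.py
```

```text
t 8.05 pos [0.5117 0.1029 0.1447] yaw 192.23 (from red 0.591 rad) F [-0.23 -0.52  0.21] T [0.022 0.026 0.065] gap 0.0109 q7 91.7
```

```bash
python3 -m inch '[{"slide":[0,0,0],"dr":[0,0,-0.005],"gripper":1},{"slide":[0,0,0],"dr":[0,0,-0.01],"gripper":1},{"slide":[0,0,0],"dr":[0,0,-0.01],"gripper":1}]' >/dev/null; python3 s.py
```

```text
t 8.35 pos [0.5116 0.1029 0.1446] yaw 194.07 (from red 0.623 rad) F [ 0.17  0.16 -0.47] T [-0.044 -0.039  0.049] gap 0.0108 q7 93.4
```

```bash
python3 -m inch '[{"slide":[0,0,0],"dr":[0,0,-0.005],"gripper":1},{"slide":[0,0,0],"dr":[0,0,-0.01],"gripper":1},{"slide":[0,0,0],"dr":[0,0,-0.01],"gripper":1}]' >/dev/null; python3 s.py
```

```text
t 8.65 pos [0.5117 0.1029 0.1447] yaw 195.91 (from red 0.655 rad) F [0.23 0.33 0.23] T [-0.014  0.017  0.027] gap 0.0106 q7 95.0
```

```bash
python3 -m inch '[{"slide":[0,0,0],"dr":[0,0,-0.005],"gripper":1},{"slide":[0,0,0],"dr":[0,0,-0.01],"gripper":1},{"slide":[0,0,0],"dr":[0,0,-0.01],"gripper":1}]' >/dev/null; python3 s.py
```

```text
t 8.95 pos [0.5117 0.1029 0.1446] yaw 197.75 (from red 0.687 rad) F [ 0.24 -0.82 -0.01] T [-0.026  0.041 -0.026] gap 0.0106 q7 96.7
```

```bash
python3 -m inch '[{"slide":[0,0,0],"dr":[0,0,-0.005],"gripper":1},{"slide":[0,0,0],"dr":[0,0,-0.01],"gripper":1},{"slide":[0,0,0],"dr":[0,0,-0.01],"gripper":1}]' >/dev/null; python3 s.py
```

```text
t 9.25 pos [0.5117 0.1029 0.1447] yaw 199.59 (from red 0.719 rad) F [ 0.39 -0.4   0.24] T [-0.023  0.038  0.019] gap 0.0107 q7 98.3
```

```bash
python3 -m inch '[{"slide":[0,0,0],"dr":[0,0,-0.005],"gripper":1},{"slide":[0,0,0],"dr":[0,0,-0.01],"gripper":1},{"slide":[0,0,0],"dr":[0,0,-0.01],"gripper":1}]' >/dev/null; python3 s.py
```

```text
t 9.55 pos [0.5117 0.1029 0.1447] yaw 201.43 (from red 0.751 rad) F [ 0.16 -0.59 -0.34] T [-0.042  0.028  0.037] gap 0.0110 q7 100.0
```

```bash
python3 -m inch '[{"slide":[0,0,0],"dr":[0,0,-0.005],"gripper":1},{"slide":[0,0,0],"dr":[0,0,-0.01],"gripper":1},{"slide":[0,0,0],"dr":[0,0,-0.01],"gripper":1}]' >/dev/null; python3 s.py
```

```text
t 9.85 pos [0.5117 0.1029 0.1447] yaw 203.27 (from red 0.783 rad) F [0.2  0.34 0.35] T [-0.022  0.004 -0.003] gap 0.0108 q7 101.6
```

```bash
python3 -m inch '[{"slide":[0,0,0],"dr":[0,0,-0.005],"gripper":1},{"slide":[0,0,0],"dr":[0,0,-0.01],"gripper":1},{"slide":[0,0,0],"dr":[0,0,-0.01],"gripper":1}]' >/dev/null; python3 s.py;  python3 -c "
from h import *
im,i=snap('wrist','w5.png'); cv2.imwrite('pics/w5c.png',im[200:420,200:440,::-1].repeat(2,0).repeat(2,1))"
```

```text
t 10.15 pos [0.5117 0.1029 0.1447] yaw 205.11 (from red 0.815 rad) F [-0.7   0.38 -0.08] T [0.025 0.048 0.044] gap 0.0109 q7 103.3
```

View pics/w5c.png

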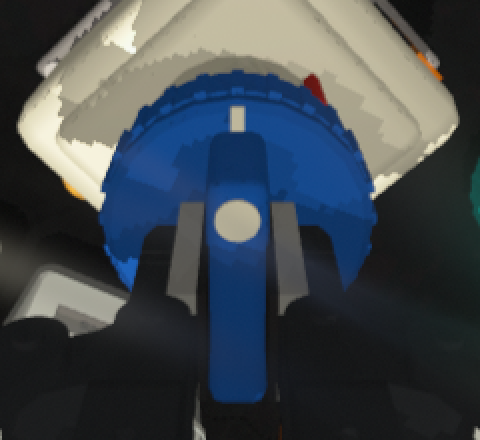

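The bar is still square in the fingers, with the mark at crop (238,221), and the red bar is well to one side at crop (315,90). There is no stop yet at 0.815 rad, so I'll continue.

```bash
python3 -m inch '[{"slide":[0,0,0],"dr":[0,0,-0.005],"gripper":1},{"slide":[0,0,0],"dr":[0,0,-0.01],"gripper":1},{"slide":[0,0,0],"dr":[0,0,-0.01],"gripper":1}]' >/dev/null; python3 s.py
```

```text
t 10.50 pos [0.5117 0.1029 0.1447] yaw 206.90 (from red 0.847 rad) F [ 0.54  0.42 -1.16] T [ 0.033  0.034 -0.077] gap 0.0111 q7 104.9
```

```bash
python3 -m inch '[{"slide":[0,0,0],"dr":[0,0,-0.003],"gripper":1},{"slide":[0,0,0],"dr":[0,0,-0.006],"gripper":1},{"slide":[0,0,0],"dr":[0,0,-0.006],"gripper":1}]' >/dev/null; python3 s.py
```

```text
t 10.80 pos [0.5116 0.103  0.1446] yaw 207.99 (from red 0.865 rad) F [-0.29 -0.29  0.39] T [ 0.093  0.074 -0.171] gap 0.0106 q7 105.9
```

Stop felt: −0.17 N·m at 0.865 rad, rising at about 5 N·m/rad, so contact began at roughly 0.83 rad. I'll hold there without pressing so the pressure vents.

```bash
python3 -m inch '[{"slide":[0,0,0],"dr":[0,0,-0.001],"gripper":1},{"slide":[0,0,0],"dr":[0,0,-0.001],"gripper":1},{"slide":[0,0,0],"dr":[0,0,-0.001],"gripper":1},{"slide":[0,0,0],"dr":[0,0,-0.001],"gripper":1},{"slide":[0,0,0],"dr":[0,0,-0.001],"gripper":1},{"slide":[0,0,0],"dr":[0,0,-0.001],"gripper":1},{"slide":[0,0,0],"dr":[0,0,-0.001],"gripper":1},{"slide":[0,0,0],"dr":[0,0,-0.001],"gripper":1}]' >/dev/null; python3 s.py
```

```text
t 11.60 pos [0.5117 0.1029 0.1447] yaw 208.17 (from red 0.869 rad) F [-0.03 -0.11 -0.63] T [ 0.024  0.018 -0.292] gap 0.0104 q7 106.1
```

```bash
python3 -m inch '[{"slide":[0,0,0],"dr":[0,0,0],"gripper":1},{"slide":[0,0,0],"dr":[0,0,0],"gripper":1},{"slide":[0,0,0],"dr":[0,0,0],"gripper":1},{"slide":[0,0,0],"dr":[0,0,0],"gripper":1},{"slide":[0,0,0],"dr":[0,0,0],"gripper":1},{"slide":[0,0,0],"dr":[0,0,0],"gripper":1},{"slide":[0,0,0],"dr":[0,0,0],"gripper":1},{"slide":[0,0,0],"dr":[0,0,0],"gripper":1}]' >/dev/null; python3 s.py
```

```text
t 12.40 pos [0.5117 0.1029 0.1447] yaw 208.17 (from red 0.869 rad) F [0.2  0.69 0.56] T [-0.022  0.021 -0.263] gap 0.0111 q7 106.1
```

Held for 1.6 s at the stop with −0.26 to −0.29 N·m. I'll ease back 0.03 rad, then press gently.

```bash
python3 -m inch '[{"slide":[0,0,0],"dr":[0,0,0.008],"gripper":1},{"slide":[0,0,0],"dr":[0,0,0.008],"gripper":1},{"slide":[0,0,0],"dr":[0,0,0.008],"gripper":1}]' >/dev/null; python3 s.py;  python3 -m inch '[{"slide":[0,0,0.0005],"dr":[0,0,0],"gripper":1},{"slide":[0,0,0.001],"dr":[0,0,0],"gripper":1},{"slide":[0,0,0.001],"dr":[0,0,0],"gripper":1},{"slide":[0,0,0.001],"dr":[0,0,0],"gripper":1}]' >/dev/null; python3 s.py
```

```text
t 12.70 pos [0.5117 0.1029 0.1447] yaw 206.74 (from red 0.844 rad) F [ 0.49 -0.04 -0.03] T [ 0.046  0.05  -0.084] gap 0.0107 q7 104.8
t 13.10 pos [0.5118 0.103  0.1442] yaw 206.75 (from red 0.844 rad) F [-1.24 -0.69  4.83] T [-0.114  0.423 -0.027] gap 0.0110 q7 104.8
```

```bash
python3 -m inch '[{"slide":[0,0,0.0008],"dr":[0,0,0],"gripper":1},{"slide":[0,0,0.0015],"dr":[0,0,0],"gripper":1},{"slide":[0,0,0.002],"dr":[0,0,0],"gripper":1},{"slide":[0,0,0.002],"dr":[0,0,0],"gripper":1}]' >/dev/null; python3 s.py
```

```text
t 13.50 pos [0.5121 0.1031 0.143 ] yaw 206.76 (from red 0.844 rad) F [-1.79 -0.36  6.45] T [-0.121  0.44  -0.055] gap 0.0103 q7 104.8
```

```bash
python3 -m inch '[{"slide":[0.0003,0,0.001],"dr":[0,0,0],"gripper":1},{"slide":[0.0003,0,0.002],"dr":[0,0,0],"gripper":1},{"slide":[0.0003,0,0.0025],"dr":[0,0,0],"gripper":1},{"slide":[0.0003,0,0.0025],"dr":[0,0,0],"gripper":1}]' >/dev/null; python3 s.py
```

```text
t 13.90 pos [0.5123 0.1032 0.1415] yaw 206.78 (from red 0.844 rad) F [-2.05  0.68  7.36] T [-0.054  0.472 -0.021] gap 0.0111 q7 104.9
```

```bash
python3 -m inch '[{"slide":[0.0003,0,0.001],"dr":[0,0,0],"gripper":1},{"slide":[0.0003,0,0.002],"dr":[0,0,0],"gripper":1},{"slide":[0.0003,0,0.003],"dr":[0,0,0],"gripper":1},{"slide":[0.0003,0,0.003],"dr":[0,0,0],"gripper":1}]' ; python3 s.py
```

```text
time: 14.3
eef_pos: [0.5125, 0.1032, 0.1396]
tcp_rot: [[-0.892, -0.451, 0.007], [-0.451, 0.893, 0.003], [-0.008, -0.0, -1.0]]
force: [-3.4, 0.4, 9.0]
finger_gap: 0.011
t 14.30 pos [0.5125 0.1032 0.1396] yaw 206.81 (from red 0.845 rad) F [-3.42  0.43  9.03] T [-0.162  0.617 -0.009] gap 0.0110 q7 104.9
```

```bash
python3 -m inch '[{"slide":[0.0006,0.0003,0.001],"dr":[0,0.0015,0],"gripper":1},{"slide":[0.0006,0.0003,0.0022],"dr":[0,0.0025,0],"gripper":1},{"slide":[0.0006,0.0003,0.0022],"dr":[0,0.0025,0],"gripper":1},{"slide":[0.0006,0.0003,0.0022],"dr":[0,0.0025,0],"gripper":1}]' ; python3 s.py
```

```text
time: 14.7
eef_pos: [0.5127, 0.1034, 0.1387]
tcp_rot: [[-0.892, -0.451, 0.002], [-0.451, 0.892, -0.0], [-0.002, -0.001, -1.0]]
force: [-1.3, -0.4, 10.0]
finger_gap: 0.011
t 14.70 pos [0.5127 0.1034 0.1387] yaw 206.84 (from red 0.845 rad) F [-1.35 -0.41  9.96] T [-0.179  0.487  0.033] gap 0.0110 q7 104.8
```

```bash
python3 -m inch '[{"slide":[0.0005,0,0.0015],"dr":[0,0,-0.004],"gripper":1},{"slide":[0.0005,0,0.0015],"dr":[0,0,-0.008],"gripper":1},{"slide":[0.0005,0,0.0015],"dr":[0,0,-0.012],"gripper":1}]' >/dev/null; python3 s.py
```

```text
t 15.00 pos [0.5133 0.1034 0.1388] yaw 209.05 (from red 0.884 rad) F [-2.13  0.61  9.52] T [-0.133  0.405 -0.047] gap 0.0110 q7 106.8
```

```bash
python3 -m inch '[{"slide":[0.0013,0.0007,0.0015],"dr":[0,0.001,-0.012],"gripper":1},{"slide":[0.0013,0.0007,0.0015],"dr":[0,0.001,-0.024],"gripper":1},{"slide":[0.0013,0.0007,0.0015],"dr":[0,0.001,-0.032],"gripper":1}]' ; python3 s.py
```

```text
time: 15.3
eef_pos: [0.5132, 0.1036, 0.1389]
tcp_rot: [[-0.82, -0.572, 0.005], [-0.572, 0.82, -0.0], [-0.004, -0.003, -1.0]]
force: [-1.1, -1.7, 10.0]
finger_gap: 0.0108
t 15.30 pos [0.5132 0.1036 0.1389] yaw 214.91 (from red 0.986 rad) F [-1.11 -1.71  9.97] T [-0.094  0.246 -0.026] gap 0.0108 q7 111.9
```

```bash
python3 -m inch '[{"slide":[0.0015,0.0006,0.0016],"dr":[0,0.001,-0.012],"gripper":1},{"slide":[0.0015,0.0006,0.0016],"dr":[0,0.001,-0.024],"gripper":1},{"slide":[0.0015,0.0006,0.0016],"dr":[0,0.001,-0.036],"gripper":1},{"slide":[0.0015,0.0006,0.0016],"dr":[0,0.001,-0.045],"gripper":1}]' ; python3 s.py
```

```text
time: 15.7
eef_pos: [0.5132, 0.1036, 0.139]
tcp_rot: [[-0.73, -0.683, 0.006], [-0.683, 0.73, -0.001], [-0.003, -0.005, -1.0]]
force: [-0.3, -0.6, 9.2]
finger_gap: 0.0109
t 15.70 pos [0.5132 0.1036 0.139 ] yaw 223.10 (from red 1.129 rad) F [-0.29 -0.65  9.16] T [-0.054  0.169 -0.044] gap 0.0109 q7 119.2
```

```bash
python3 -m inch '[{"slide":[0.0013,0.0008,0.0016],"dr":[0.001,0.001,-0.012],"gripper":1},{"slide":[0.0013,0.0008,0.0016],"dr":[0.001,0.001,-0.024],"gripper":1},{"slide":[0.0013,0.0008,0.0016],"dr":[0.001,0.001,-0.036],"gripper":1},{"slide":[0.0013,0.0008,0.0016],"dr":[0.001,0.001,-0.045],"gripper":1}]' ; python3 s.py
```

```text
time: 16.1
eef_pos: [0.5132, 0.1037, 0.139]
tcp_rot: [[-0.625, -0.78, 0.009], [-0.781, 0.625, -0.005], [-0.002, -0.01, -1.0]]
force: [-0.7, -0.5, 9.8]
finger_gap: 0.0108
t 16.10 pos [0.5132 0.1037 0.139 ] yaw 231.31 (from red 1.272 rad) F [-0.7  -0.52  9.82] T [-0.003  0.267  0.024] gap 0.0108 q7 126.1
```

```bash
python3 -m inch '[{"slide":[0.001,0.001,0.0016],"dr":[-0.003,0.001,-0.012],"gripper":1},{"slide":[0.001,0.001,0.0016],"dr":[-0.003,0.001,-0.024],"gripper":1},{"slide":[0.001,0.001,0.0016],"dr":[-0.003,0.001,-0.032],"gripper":1}]' ; python3 s.py
```

```text
time: 16.4
eef_pos: [0.5133, 0.1037, 0.1391]
tcp_rot: [[-0.542, -0.84, 0.003], [-0.84, 0.542, -0.001], [-0.001, -0.003, -1.0]]
force: [-1.7, -1.0, 9.9]
finger_gap: 0.011
t 16.40 pos [0.5133 0.1037 0.1391] yaw 237.15 (from red 1.374 rad) F [-1.67 -1.02  9.88] T [-0.085  0.225 -0.008] gap 0.0110 q7 131.8
```

```bash
python3 -m inch '[{"slide":[0.001,0.001,0.0015],"dr":[-0.001,0.001,-0.012],"gripper":1},{"slide":[0.001,0.001,0.0015],"dr":[-0.001,0.001,-0.024],"gripper":1},{"slide":[0.001,0.001,0.0015],"dr":[-0.001,0.001,-0.024],"gripper":1}]' ; python3 s.py
```

```text
time: 16.7
eef_pos: [0.5134, 0.1037, 0.1392]
tcp_rot: [[-0.477, -0.879, 0.002], [-0.879, 0.477, -0.002], [0.0, -0.003, -1.0]]
force: [-2.1, 0.0, 10.1]
finger_gap: 0.0107
t 16.70 pos [0.5134 0.1037 0.1392] yaw 241.54 (from red 1.451 rad) F [-2.05  0.03 10.1 ] T [-0.027  0.241 -0.038] gap 0.0107 q7 135.7
```

```bash
python3 -m inch '[{"slide":[0.0005,0.001,-0.001],"dr":[-0.001,0,0],"gripper":1},{"slide":[0.0005,0.001,-0.003],"dr":[-0.001,0,0],"gripper":1},{"slide":[0.0005,0.001,-0.005],"dr":[-0.001,0,0],"gripper":1},{"slide":[0.0005,0.001,-0.006],"dr":[-0.001,0,0],"gripper":1}]' ; python3 s.py
```

```text
time: 17.1
eef_pos: [0.5133, 0.1037, 0.146]
tcp_rot: [[-0.476, -0.879, 0.002], [-0.879, 0.476, 0.0], [-0.001, -0.002, -1.0]]
force: [1.8, -0.1, 3.9]
finger_gap: 0.0108
t 17.10 pos [0.5133 0.1037 0.146 ] yaw 241.55 (from red 1.451 rad) F [ 1.76 -0.14  3.93] T [-0.042 -0.23   0.011] gap 0.0108 q7 135.9
```

```bash
python3 -m inch '[{"slide":[0,0,-0.001],"dr":[0,0,0],"gripper":1},{"slide":[0,0,-0.002],"dr":[0,0,0],"gripper":1},{"slide":[0,0,-0.003],"dr":[0,0,0],"gripper":1},{"slide":[0,0,-0.004],"dr":[0,0,0],"gripper":1}]' ; python3 s.py
```

```text
time: 17.5
eef_pos: [0.5126, 0.1036, 0.1495]
tcp_rot: [[-0.476, -0.879, 0.0], [-0.879, 0.476, -0.0], [0.0, -0.0, -1.0]]
force: [0.0, 0.2, -1.0]
finger_gap: 0.0103
t 17.50 pos [0.5126 0.1036 0.1495] yaw 241.55 (from red 1.451 rad) F [ 0.04  0.23 -1.05] T [ 0.061 -0.011  0.002] gap 0.0103 q7 135.9
```

The cap is free: the force reads −1.0 N, which is its weight. Now I'll lift straight up.

```bash
python3 -m inch '[{"slide":[0,0,-0.008],"dr":[0,0,0],"gripper":1},{"slide":[0,0,-0.018],"dr":[0,0,0],"gripper":1},{"slide":[0,0,-0.03],"dr":[0,0,0],"gripper":1},{"slide":[0,0,-0.05],"dr":[0,0,0],"gripper":1},{"slide":[0,0,-0.08],"dr":[0,0,0],"gripper":1},{"slide":[0,0,-0.08],"dr":[0,0,0],"gripper":1},{"slide":[0,0,-0.08],"dr":[0,0,0],"gripper":1}]' ; python3 s.py
python3 - <<'E'
from h import *
im,i=snap('top','top1.png')
cv2.imwrite('pics/top1c.png',cv2.resize(im[170:260,180:360,::-1],None,fx=4.4,fy=4.4,interpolation=cv2.INTER_CUBIC))
snap('wrist','w6.png')
E
```

```text
time: 18.2
eef_pos: [0.5129, 0.1038, 0.2308]
tcp_rot: [[-0.476, -0.879, 0.003], [-0.879, 0.476, 0.0], [-0.002, -0.002, -1.0]]
force: [-0.1, -0.5, -1.1]
finger_gap: 0.0105
t 18.20 pos [0.5129 0.1038 0.2308] yaw 241.56 (from red 1.451 rad) F [-0.1  -0.46 -1.13] T [0.043 0.004 0.013] gap 0.0105 q7 136.1
```

View pics/w6.png

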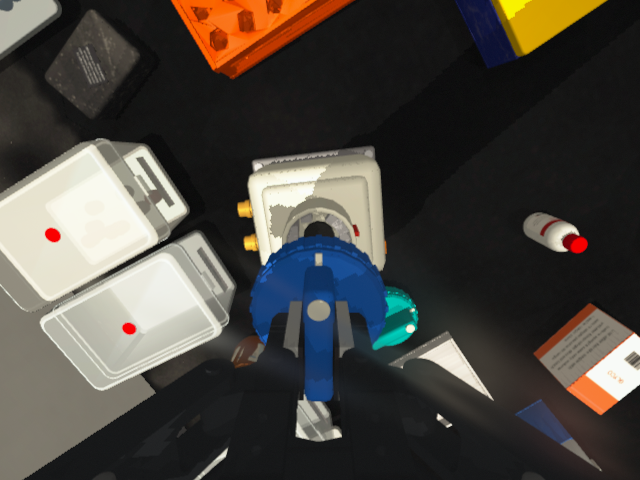

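View pics/top1c.png

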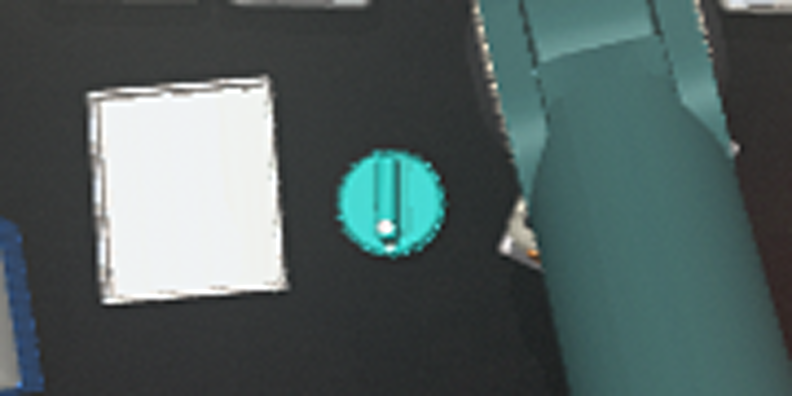

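```bash
python3 - <<'E'
from h import *
it=load('top1.png')[1]; iw=load('w1.png')[1]
g=lambda u,v,z: onz(it,180+(u-1.7)/4.4,170+(v-1.7)/4.4,z)
P=[g(u,v,.016) for u,v in [(88,93),(270,77),(288,288),(103,302)]]
print(np.mean(P,0),[np.linalg.norm(P[k]-P[(k+1)%4]).round(4) for k in range(4)])
Q=[onz(iw,u,v,.016) for u,v in [(470,82),(573,28),(602,137),(510,184)]]
print(np.mean(Q,0),[np.linalg.norm(Q[k]-Q[(k+1)%4]).round(4) for k in range(4)])
o=sensors.get_obs(); R=np.array(o['tcp_rot']); c=(np.mean(P,0)+np.mean(Q,0))/2; c[2]=.12
print(c, R.T@(c-o['eef_pos']))
E
```

```text
[0.50754534 0.363398   0.016     ] [np.float64(0.1111), np.float64(0.1294), np.float64(0.1122), np.float64(0.128)]
[0.50901678 0.36395995 0.016     ] [np.float64(0.1134), np.float64(0.1235), np.float64(0.1099), np.float64(0.1274)]
[0.50828106 0.36367897 0.12      ] [-0.22707104  0.12709172  0.10899933]
```

The two views agree on the tray: centre (0.508, 0.364) and about 130 × 110 mm. I'll carry the cap over level.

```bash
python3 -m inch '[{"slide":[-0.03,0.017,0],"dr":[0,0,0],"gripper":1},{"slide":[-0.07,0.04,0],"dr":[0,0,0],"gripper":1},{"slide":[-0.11,0.062,0],"dr":[0,0,0],"gripper":1},{"slide":[-0.15,0.084,0],"dr":[0,0,0],"gripper":1},{"slide":[-0.19,0.106,0],"dr":[0,0,0],"gripper":1},{"slide":[-0.215,0.12,0],"dr":[0,0,0],"gripper":1},{"slide":[-0.227,0.127,0],"dr":[0,0,0],"gripper":1},{"slide":[-0.227,0.127,0.05],"dr":[0,0,0],"gripper":1},{"slide":[-0.227,0.127,0.09],"dr":[0,0,0],"gripper":1},{"slide":[-0.227,0.127,0.11],"dr":[0,0,0],"gripper":1}]' ; python3 -m inch '[{"slide":[0,0,0],"dr":[0,0,0],"gripper":1},{"slide":[0,0,0],"dr":[0,0,0],"gripper":1}]' >/dev/null; python3 s.py
python3 - <<'E'
from h import *
snap('wrist','w7.png'); snap('scene','s2.png')
E
```

```text
time: 19.3
eef_pos: [0.5066, 0.3602, 0.1144]
tcp_rot: [[-0.477, -0.879, -0.006], [-0.879, 0.477, -0.006], [0.008, 0.002, -1.0]]
force: [0.2, -0.8, -1.0]
finger_gap: 0.0108
t 19.50 pos [0.5065 0.3585 0.1136] yaw 241.40 (from red 1.449 rad) F [-0.37 -0.25 -0.38] T [ 0.068 -0.068 -0.017] gap 0.0107 q7 109.5
```

View pics/w7.png

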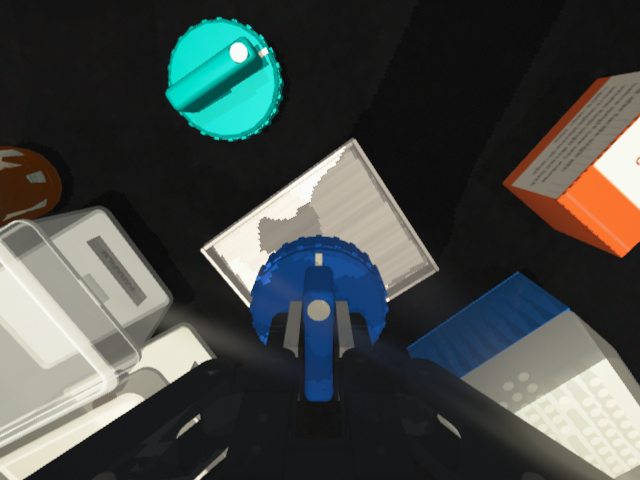

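View pics/s2.png

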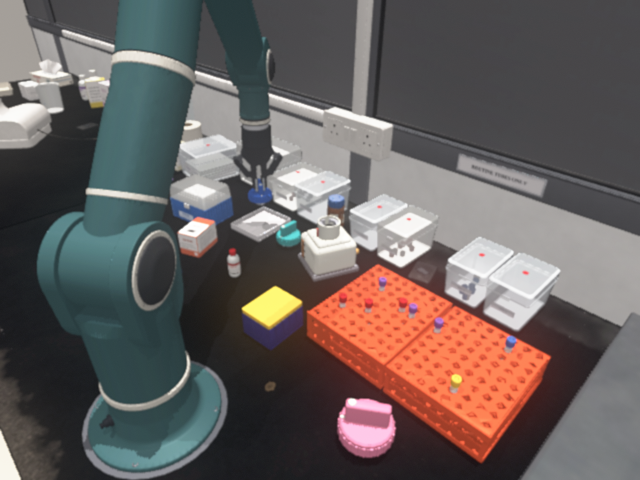

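```bash
python3 -m inch '[{"slide":[-0.0056,0.0013,0.02],"dr":[0.0006,-0.0025,0],"gripper":1},{"slide":[-0.0056,0.0013,0.04],"dr":[0.0006,-0.0025,0],"gripper":1},{"slide":[-0.0056,0.0013,0.055],"dr":[0.0006,-0.0025,0],"gripper":1},{"slide":[-0.0056,0.0013,0.063],"dr":[0.0006,-0.0025,0],"gripper":1},{"slide":[-0.0056,0.0013,0.066],"dr":[0.0006,-0.0025,0],"gripper":1},{"slide":[-0.0056,0.0013,0.066],"dr":[0.0006,-0.0025,0],"gripper":1},{"slide":[-0.0056,0.0013,0.066],"dr":[0.0006,-0.0025,0],"gripper":1}]' ; python3 s.py
```

```text
time: 20.3
eef_pos: [0.5094, 0.3658, 0.0505]
tcp_rot: [[-0.478, -0.878, 0.002], [-0.878, 0.478, 0.002], [-0.003, -0.001, -1.0]]
force: [0.3, -0.5, -1.3]
finger_gap: 0.0108
t 20.30 pos [0.5094 0.3658 0.0505] yaw 241.43 (from red 1.449 rad) F [ 0.26 -0.53 -1.33] T [ 0.013 -0.032  0.009] gap 0.0108 q7 108.7
```

```bash
python3 -m inch '[{"slide":[0.001,0,0.003],"dr":[0,0.0005,0],"gripper":1},{"slide":[0.001,0,0.005],"dr":[0,0.0005,0],"gripper":1},{"slide":[0.001,0,0.006],"dr":[0,0.0005,0],"gripper":1},{"slide":[0.001,0,0.006],"dr":[0,0.0005,0],"gripper":1}]' >/dev/null; python3 s.py
```

```text
t 20.70 pos [0.5089 0.3648 0.0444] yaw 241.43 (from red 1.449 rad) F [ 0.66 -0.63 -1.81] T [0.023 0.008 0.01 ] gap 0.0110 q7 108.6
```

```bash
python3 -m inch '[{"slide":[0,0,0.001],"dr":[0,0.0005,0],"gripper":1},{"slide":[0,0,0.002],"dr":[0,0.0005,0],"gripper":1},{"slide":[0,0,0.002],"dr":[0,0.0005,0],"gripper":1}]' >/dev/null; python3 s.py
```

```text
t 21.00 pos [0.5087 0.3648 0.0422] yaw 241.43 (from red 1.449 rad) F [-0.17 -0.06 -0.66] T [-0.028 -0.02   0.027] gap 0.0106 q7 108.6
```

```bash
python3 -m inch '[{"slide":[0,0,0.0005],"dr":[0,0,0],"gripper":1},{"slide":[0,0,0.001],"dr":[0,0,0],"gripper":1},{"slide":[0,0,0.001],"dr":[0,0,0],"gripper":1}]' ; python3 s.py
```

```text
time: 21.3
eef_pos: [0.5088, 0.3648, 0.0417]
tcp_rot: [[-0.478, -0.878, 0.0], [-0.878, 0.478, -0.001], [0.001, -0.001, -1.0]]
force: [-0.5, -1.2, 3.2]
finger_gap: 0.0109
t 21.30 pos [0.5088 0.3648 0.0417] yaw 241.43 (from red 1.449 rad) F [-0.46 -1.24  3.17] T [-0.191  0.319  0.061] gap 0.0109 q7 108.5
```

Contact came at TCP z = 0.0417, against 0.0416 predicted. I'll relax the press and open slowly.

```bash
python3 -m inch '[{"slide":[0,0,-0.0002],"dr":[0,0,0],"gripper":1},{"slide":[0,0,-0.0002],"dr":[0,0,0],"gripper":0.65},{"slide":[0,0,-0.0002],"dr":[0,0,0],"gripper":0.5},{"slide":[0,0,-0.0002],"dr":[0,0,0],"gripper":0.2},{"slide":[0,0,-0.0002],"dr":[0,0,0],"gripper":-0.2},{"slide":[0,0,-0.0002],"dr":[0,0,0],"gripper":-0.6},{"slide":[0,0,-0.0002],"dr":[0,0,0],"gripper":-0.6}]' ; python3 s.py;python3 -c "
from h import *
snap('wrist','w8.png')"
```

```text
time: 22.0
eef_pos: [0.5088, 0.3648, 0.0418]
tcp_rot: [[-0.478, -0.878, 0.0], [-0.878, 0.478, -0.001], [0.001, -0.001, -1.0]]
force: [-0.1, 0.2, 0.1]
finger_gap: 0.0679
t 22.00 pos [0.5088 0.3648 0.0418] yaw 241.44 (from red 1.449 rad) F [-0.14  0.19  0.08] T [-0.017 -0.027 -0.016] gap 0.0679 q7 108.5
```

View pics/w8.png

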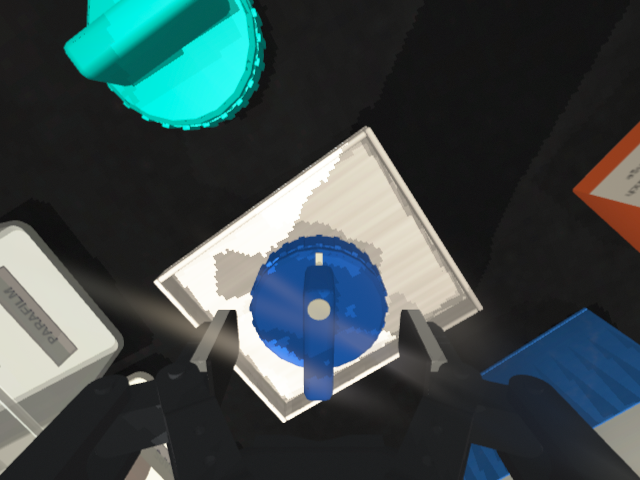

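The cap stands in the tray, with its mark at (319,309) unmoved, and the fingers are clear of it. Now I'll retreat straight up.

```bash
python3 -m inch '[{"slide":[0,0,-0.015],"dr":[0,0,0],"gripper":-0.6},{"slide":[0,0,-0.04],"dr":[0,0,0],"gripper":-0.6},{"slide":[0,0,-0.08],"dr":[0,0,0],"gripper":-0.6},{"slide":[0,0,-0.12],"dr":[0,0,0],"gripper":-0.6},{"slide":[0,0,-0.16],"dr":[0,0,0],"gripper":-0.6},{"slide":[0,0,-0.18],"dr":[0,0,0],"gripper":-0.6},{"slide":[0,0,-0.18],"dr":[0,0,0],"gripper":-0.6},{"slide":[0,0,-0.18],"dr":[0,0,0],"gripper":-0.6}]' ; python3 s.py;python3 -c "
from h import *
im,i=snap('scene','s3.png'); cv2.imwrite('pics/s3c.png',cv2.resize(im[180:290,160:380,::-1],None,fx=3.5,fy=3.5,interpolation=cv2.INTER_CUBIC))
snap('wrist','w9.png')"
```

```text
time: 22.85
eef_pos: [0.5087, 0.365, 0.2228]
tcp_rot: [[-0.478, -0.878, 0.002], [-0.878, 0.478, -0.0], [-0.0, -0.002, -1.0]]
force: [1.1, -0.4, -0.2]
finger_gap: 0.0685
t 22.85 pos [0.5087 0.365  0.2228] yaw 241.43 (from red 1.449 rad) F [ 1.06 -0.43 -0.16] T [0.024 0.008 0.02 ] gap 0.0685 q7 110.0
```

View pics/s3c.png

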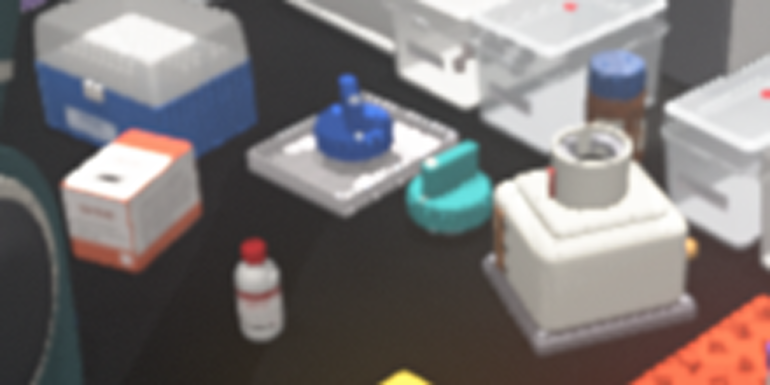

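View pics/w9.png

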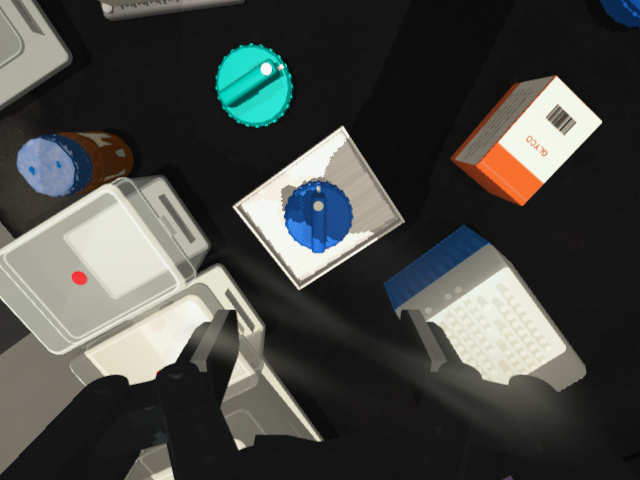

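The cap stands upright in the tray, at (318,215) in the wrist view, and the neck is open. The carton, bottles and turquoise cap are where they were, and the gripper is clear of everything. I'm handing in.

```bash
python3 -c "
from cell import workorder; print(workorder.hand_in())"
```

```text
the job is handed in; nothing more can be done
None
```

The blue cap is off the reservoir and standing upright in the aluminium tray. I handed the job in at about 23 s of the 72 s allowed.

- **First stop:** I turned the cap anticlockwise without pressing. It met the stop at about 0.83 rad from the red bar, and I held there for 1.6 s so the pressure could vent.
- **Release:** I eased back, pressed about 5.5 mm at roughly 10 N, and turned about 0.62 rad past the stop with no noticeable resistance. The cap came free, and the force then read only its 1 N weight.
- **Placing:** The cap touched the tray floor within 0.1 mm of the predicted height with about 3 N, and the tool force was near zero after letting go.

The last pictures show the neck open and the cap upright near the tray's centre. The bottles and carton had not visibly moved, and the gripper was well clear.

**What was less clean:**
- While holding at the stop, the torque read 0.26–0.29 N·m. That is above the 0.2 N·m needed to feel it, but below the 0.4 N·m limit.
- During the press the tool drifted sideways by about 1.5 mm, with up to 3.4 N of side force.
- The spring force read 1–1.5 N lower than expected for the depth I measured.
- During the first few degrees of turning there was a brief upward pull of about 6 N.

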